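Put the middle canister and the scoop back in the kitchen row

ROBOT

A 6-joint arm with a two-finger parallel gripper is mounted at the origin on the work surface. World frame = base frame: x ahead of the robot, y to its left, z up, the work surface at z = 0. Lengths are in m, angles in rad, forces in N, time in s.
With the tool pointing down it reaches from about 0.425 to 0.95 m from the base axis. Payload 14.7 kg.
Tool frame: the origin (TCP) lies on the centre line of the jaws, within the pads' length; the fingertips stand env.tip_reach ahead of it and the grasp point (between the pads) lies 8 mm behind it (env.tip_reach is the distance from the TCP to the fingertips, in m); z points along the fingers, y is the direction in which the jaws open and shut (so a half turn about z gives the same grasp; the last joint's range is limited). The gripper opens to 85 mm and grips with 20 to 120 N. Pads are 22 mm wide; open, the fingers measure 114 mm over their backs; the gripper's body (76 mm by 85 mm) begins 54 mm behind the grasp point. The pads swing forward as they close: fully open they stand 13 mm farther back than shut.
Start: joints at [1.208, 0.48, 1.596, -0, 1.065, -0.047], TCP at [0.202, 0.618, 0.242] pointing down, gripper open.
Joint ranges: [-2.75, 2.75], [-0.82, 2.05], [0.23, 2.67], [-1.56, 4.7], [0.09, 2.69], [-2.92, 2.92]. Speed limits (rad/s): [1.89, 1.89, 2.39, 3.01, 3.01, 3.01].

INTERFACE

Orientations are given as a unit quaternion [x, y, z, w].
In Python, from station import observe, camera, camera_model, order, search_frame, tip_of, env gives the robot as it stands.
- The arm moves only by the tool servo_tool, never from a script. Its arguments are lists of equal length, an entry for each row: "delta_pos": the shift along the tool's x, y, z scaled (see below), a list of three; "spin": the turn about the tool's z scaled (see below). In form: {"delta_pos": [[tx, ty, tz], ...], "spin": [spin, ...]}. A call has 1 to 12 rows; each row shifts and turns the pose as measured when the row begins, along the tool's axes as they then stand; what a row does not reach is not made up. The controller multiplies each number of a shift by 30 cm and each number of a turn by pi/4 rad. A row lasts 1/8 s, in which the tool goes at most 62.5 mm and 10.7 degrees, less where a joint would pass 70% of its speed; a pose out of reach is approached as far as the arm can. A call with a number of a shift or a turn outside -1 to 1 is refused whole. A call with a gripper value outside its range is refused whole. "fingers" is the closure, from 0 (fully open) to 1 (shut), set as the call begins (left out, the last holds). The fingers move at their own pace and stop on an object; the grip force is fixed at half the most. Time passes only in rows, so rows that do not move let the fingers close. It gives the time, the measured TCP pose, the force and the opening at its end, in the units of the state.
- observe(): the state, without advancing time (a new reading comes with each control period).
- camera(name): name is "scene" or "top" or "wrist"; returns the picture (400x640x3 uint8, blue, green, red); there is no depth.
- camera_model(name): a dict with "intrinsics" (3x3 intrinsics, pixels), "k1" (the pictures are not rectified: a ray, as slopes to the right and down, at radius r is drawn at 1 + k1 r^2 times it, then the intrinsics apply), "rvec" (rotation vector, rad) and "tvec" (3), from world to camera coordinates, as OpenCV has them. Camera axes: x right, y down, z forward; pixel columns grow to the right and rows downward; lengths in m; the calibration is good to about 2 mm. A picture is of the moment at which its call begins: read the wrist's pose just before it. camera_model takes no time and is no camera call; for the wrist camera it gives the pose at the moment of the call.
- order.finish_job(): hands the job in, once; it reports no verdict.
Trained networks look in the newest picture that a camera, given by its name, has taken for a name from the list of things; names that differ only in an ending like _2 or _b are one class to them, and where a whole thing is asked for, a point or a joint stands for the part that bears it (a point fixed in the world has none). Each returns a list of dicts, best first, with "confidence" (0 to 1); they miss things now and then, are a little off and sometimes report something else, mostly with a low value. They report only what shows in the picture. A call takes as long as a camera call. They do not tell look-alikes from the thing itself.
- search_frame(camera, query): "extent" ([left, top, width, height] in pixels, round what is visible of it).
- tip_of(camera, query): "xy" ([column, row] in pixels: a listed point, or the origin of a listed thing).
The state is a dict: "time": time; "joint_pos": joint angles; "qvel": joint speeds; "joint_efforts": joint torques, N m; "tcp_pos": TCP position; "tcp_rot": TCP orientation; "force": force on the tool from outside, world axes, zero at the start; "ft_torque": the same for the moment, N m; "opening": finger opening in m.
Only numpy, scipy, OpenCV 4.12 (cv2) and the standard library are available. Lean on these libraries where they do the work, as an engineer would, in place of code of your own. Each camera call takes 0.05 s, during which the arm holds its last target. There are 200 camera calls.

TASK

The three canisters belong in a straight row by height: stand the middle-sized one upright on the counter midway between the tall and the small one, in line with them. Also lay the wooden scoop flat on the counter about 12 cm in front of the row's centre line (the robot's side), parallel to the row, the middle of its length centred on the middle canister, and its bowl pointing to the small canister's end. Do not shift the tall and small canisters, and leave the mug, the oil bottle and the shaker where they are.

Things in the scene. Friction and masses are not known exactly. Their poses are not given: they have to be found in the camera images.
- tall_canister: Tall canister, loose, stays put: 90 mm diameter, 160 mm to the top of the knob, 1.3 kg; white ceramic cylinder, fixed wooden lid with a small turned knob (22 mm wide, topmost 14 mm). Origin: centre of its underside; z up. At the start its x axis lies along the row and its -y axis points to the row's front. The small canister stands 280 mm away, centre to centre, on its left or right.
- small_canister: Small canister, loose, stays put: 50 mm diameter, 76 mm to the top of the knob, 0.5 kg; white ceramic cylinder, fixed wooden lid with a small turned knob (22 mm wide, topmost 14 mm). Origin: centre of its underside; z up. 
- middle_canister: Middle-sized canister, the one to move: body 62 mm diameter and 90 mm high, lid 64 mm wide to 100 mm, knob to 114 mm, about 0.45 kg; white ceramic cylinder, fixed wooden lid with a small turned knob (22 mm wide, topmost 14 mm). Origin: centre of its underside; z up. Can be gripped from above across its body or by the knob.
- scoop: Light wooden scoop lying flat, 130 mm long, about 50 g: a straight handle 12 mm wide and 12 mm high, from x = -65 mm to x = +23 mm, then a round open bowl 44 mm wide, 18 mm high, centred at x = +43 mm. Origin: the middle of its length, on its underside, on the handle's centre line. x points along the handle to the bowl, z up.
- scoop_bowl (a point): Centre of the scoop's bowl, 9 mm above its underside.
- mug: Bystander: white mug, 80 mm wide, 90 mm high, with a handle on its +y side. Origin under its centre.
- oil_bottle: Bystander: green glass oil bottle with a white cap, 64 mm wide, 190 mm high. Origin under its centre.
- shaker: Bystander: white salt shaker with a steel cap, 42 mm wide, 100 mm high, beyond the row. Origin under its centre.
There are look-alikes about, which are no part of the job. What is shaped like the tall_canister but yellow is not meant. What is shaped like the middle_canister but yellow is not meant.

How it is judged:
At the end, for the whole second after the job is handed in: Middle canister upright, within 12 mm of midway and of the line between the tall and small ones; scoop flat, 90 to 150 mm in front of that line, its mid-length within 20 mm of midway, within 0.15 rad of parallel, bowl towards the small canister; both on the counter, at rest (((x of small_canister in the frame of tall_canister above 0 m and x of middle_canister in the frame of tall_canister between 0.128 and 0.152 m and x of scoop in the frame of tall_canister between 0.12 and 0.16 m and x of scoop_bowl in the frame of tall_canister between 0.145 and 0.3 m) or (x of small_canister in the frame of tall_canister below 0 m and x of middle_canister in the frame of tall_canister between -0.152 and -0.128 m and x of scoop in the frame of tall_canister between -0.16 and -0.12 m and x of scoop_bowl in the frame of tall_canister between -0.3 and -0.145 m)) and y of middle_canister in the frame of tall_canister between -0.012 and 0.012 m and angle between middle_canister's own z axis and vertical below 0.06 rad and height (world z) of middle_canister between -0.005 and 0.005 m and y of scoop in the frame of tall_canister between -0.15 and -0.09 m and angle between the x axis of scoop and the x axis of tall_canister, either way round below 0.15 rad and angle between scoop's own z axis and vertical below 0.12 rad and height (world z) of scoop between -0.005 and 0.006 m and linear speed of each of middle_canister, scoop below 0.02 m/s); the robot touches nothing.
It fails at once if the tall canister is shifted by more than 10 mm (distance of tall_canister from where it was at the start of the episode above 0.01 m).
It fails at once if the small canister is shifted by more than 10 mm (distance of small_canister from where it was at the start of the episode above 0.01 m).
It fails at once if the mug is shifted by more than 25 mm (distance of mug from where it was at the start of the episode above 0.025 m).
It fails at once if the oil bottle is shifted by more than 25 mm (distance of oil_bottle from where it was at the start of the episode above 0.025 m).
It fails at once if the shaker is shifted by more than 25 mm (distance of shaker from where it was at the start of the episode above 0.025 m).
It also fails if it takes over 64 s, if anything falls off the work surface, if the arm or the gripper's body presses on something with over 40 N, if the wrist force passes 120 N, or if a joint passes its speed limit or range.

## Working session

There is one attempt and no reset: what is moved stays moved. The work goes in short steps, Python scripts to look and compute and a tool call to move; the robot and the scene stay as the last step left them, time stands still between calls to the robot, and variables do not carry over. Pictures are saved under pics/ and viewed, about 8 in all and at most 12, crops included, and the job is handed in when it is done.

Besides the shell and the picture viewer there is one more tool, called after "Emit:" by a JSON object that holds its "name" and its "arguments", one argument or row to a line. servo_tool: Moves the arm, as the interface text tells. Shifts and turns lie within -1 to 1; 1 stands for 30 cm of shift or pi/4 rad of turn. Its arguments: {"type":"object","properties":{"delta_pos":{"type":"array","items":{"type":"array","items":{"type":"number","minimum":-1,"maximum":1}}},"spin":{"type":"array","items":{"type":"number","minimum":-1,"maximum":1}},"fingers":{"type":"number"}},"required":["delta_pos","spin"]}

```bash
mkdir -p pics; cat > h.py <<'E'
import numpy as np, cv2
from station import *
def ray(name,uv,z):
    m=camera_model(name);K=np.array(m["intrinsics"],float)
    k1=m["k1"]
    p=cv2.undistortPoints(np.array([[uv]],float),K,np.array([k1,0,0,0,0.]))[0,0]
    R=cv2.Rodrigues(np.array(m["rvec"],float))[0];t=np.array(m["tvec"],float).ravel()
    C=-R.T@t;d=R.T@np.array([p[0],p[1],1.])
    return C+d*(z-C[2])/d[2]
def proj(name,P):
    m=camera_model(name)
    return cv2.projectPoints(np.array(P,float).reshape(-1,1,3),np.array(m["rvec"],float),np.array(m["tvec"],float),np.array(m["intrinsics"],float),np.array([m["k1"],0,0,0,0.]))[0][:,0]
E
python3 - <<'E'
from h import *
print(env.tip_reach); s=observe(); print(s["tcp_pos"],s["tcp_rot"],s["opening"],s["time"])
for c in ["top","scene"]:
    im=camera(c); cv2.imwrite(f"pics/{c}0.png",im)
    m=camera_model(c);R=cv2.Rodrigues(np.array(m["rvec"],float))[0];print(c,-R.T@np.array(m["tvec"]).ravel())
    for q in ["tall_canister","small_canister","middle_canister","scoop","scoop_bowl","mug","oil_bottle","shaker"]:
        for r in tip_of(c,q)[:3]: print(c,q,np.round(r["xy"]),round(r["confidence"],2),ray(c,r["xy"],0.009 if q=="scoop_bowl" else 0)[:2].round(3))
E
```

```text
0.011
[0.20170139 0.61746536 0.24166296] [ 1.57222444e-01  9.87563013e-01 -6.19979248e-04 -1.21536477e-04] 0.0857623732931944 0.0
top [0.43073378 0.02690669 1.18104353]
top tall_canister [277. 187.] 0.62 [0.621 0.128]
top tall_canister [279. 138.] 0.58 [0.742 0.123]
top small_canister [393. 166.] 0.97 [ 0.669 -0.149]
top small_canister [474. 237.] 0.26 [ 0.494 -0.337]
top middle_canister [189. 267.] 0.8 [0.435 0.334]
top middle_canister [244. 275.] 0.73 [0.416 0.206]
top scoop [475. 239.] 0.9 [ 0.489 -0.339]
top scoop [478. 171.] 0.23 [ 0.652 -0.355]
top scoop_bowl [465. 222.] 0.81 [ 0.529 -0.315]
top mug [188. 174.] 0.84 [0.657 0.341]
top oil_bottle [479. 172.] 0.96 [ 0.65  -0.358]
top shaker [329. 119.] 0.82 [0.787 0.001]
scene [1.32476815 0.56010938 0.75511641]
scene tall_canister [364. 238.] 0.87 [0.631 0.139]
scene tall_canister [330. 265.] 0.62 [0.758 0.121]
scene small_canister [270. 208.] 0.78 [ 0.677 -0.145]
scene middle_canister [464. 223.] 0.96 [0.432 0.322]
scene scoop [266. 158.] 0.7 [ 0.494 -0.333]
scene scoop_bowl [259. 165.] 0.57 [ 0.545 -0.313]
scene mug [431. 278.] 0.71 [0.658 0.335]
scene oil_bottle [222. 180.] 0.88 [ 0.659 -0.362]
scene shaker [286. 252.] 0.78 [0.785 0.006]
scene shaker [265. 156.] 0.51 [ 0.483 -0.347]
```

```bash
ls; ls pics
```

```text
h.py
pics
scene0.png
top0.png
```

View pics/top0.png

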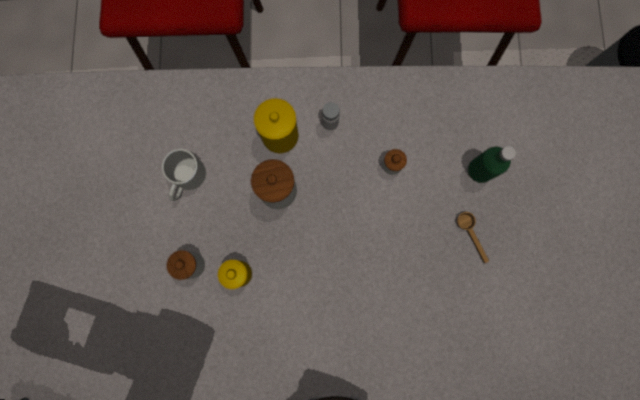

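View pics/scene0.png

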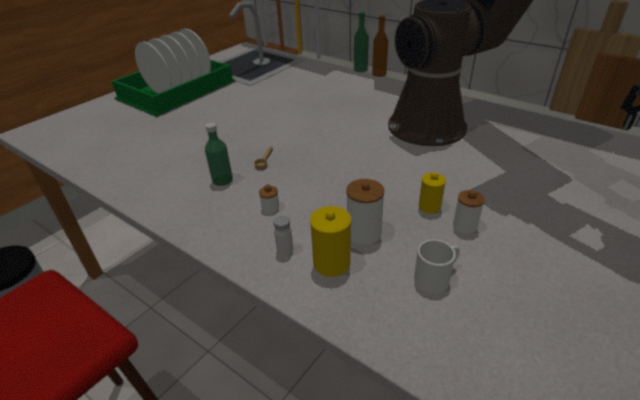

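Candidates in the top picture: tall white/wooden (273,180) against all-yellow (276,120); middle white/wooden (181,264) against yellow (232,274). The ones meant are those with a white body and wooden lid; in the scene picture they are (365,210) and (468,212). I'll confirm with one enlarged crop and measure the lids.

```bash
cat > m.py <<'E'
from h import *
def lid(im,c,z,r=28):
    x0,y0=int(c[0])-r,int(c[1])-r
    p=im[y0:y0+2*r,x0:x0+2*r]; h=cv2.cvtColor(p,cv2.COLOR_BGR2HSV)
    m=((h[...,0]<18)&(h[...,1]>110)&(h[...,2]>40)).astype(np.uint8)
    m=cv2.morphologyEx(m,cv2.MORPH_CLOSE,np.ones((3,3)))
    n,l,s,ce=cv2.connectedComponentsWithStats(m); k=1+np.argmax(s[1:,4])
    cn=max(cv2.findContours((l==k).astype(np.uint8),cv2.RETR_EXTERNAL,cv2.CHAIN_APPROX_NONE)[0],key=len)
    e=cv2.fitEllipse(cn)
    uv=np.array(e[0])+[x0,y0]
    return uv.round(1),np.round(e[1],1),ray("top",uv,z).round(4)
E
python3 - <<'E'
from m import *
im=cv2.imread("pics/top0.png")
for n,c,z in [("tall",(273,180),.146),("small",(396,160),.062),("mid",(181,264),.1)]: print(n,*lid(im,c,z))
h=cv2.cvtColor(im[195:275,440:510],cv2.COLOR_BGR2HSV)
m=((h[...,0]<22)&(h[...,1]>90)).astype(np.uint8)
n,l,s,ce=cv2.connectedComponentsWithStats(m);k=1+np.argmax(s[1:,4])
pts=np.argwhere(l==k)[:,::-1]+[440,195]
W=np.array([ray("top",p,.01)[:2] for p in pts.astype(float)])
c=cv2.minAreaRect(W.astype(np.float32)*1000);print("scoop rect",c,len(W))
d=np.linalg.svd(W-W.mean(0))[2][0];print("dir",d,"proj ext",((W-W.mean(0))@d).min(),((W-W.mean(0))@d).max(),W.mean(0))
a=cv2.resize(im[90:295,150:310],None,fx=2.9,fy=2.9,interpolation=cv2.INTER_CUBIC)
b=cv2.resize(im[195:275,440:510],None,fx=4,fy=4,interpolation=cv2.INTER_CUBIC)
b=cv2.copyMakeBorder(b,0,a.shape[0]-b.shape[0],0,0,cv2.BORDER_CONSTANT)
cv2.imwrite("pics/crop0.png",cv2.convertScaleAbs(np.hstack([a,b]),alpha=1.6))
E
```

```text
tall [272.2 180.6] [41.8 41.9] [0.6116 0.1254 0.146 ]
small [394.9 159.8] [20.6 21.4] [ 0.6702 -0.146   0.062 ]
mid [181.1 264.5] [27.7 28.8] [0.4405 0.3257 0.1   ]
scoop rect ((497.5942687988281, -339.4953918457031), (126.30715942382812, 43.0683708190918), 33.099300384521484) 463
dir [-0.91611611 -0.40091306] proj ext -0.04785467643989745 0.07994147558354077 [ 0.50836358 -0.32730866]
```

View pics/crop0.png

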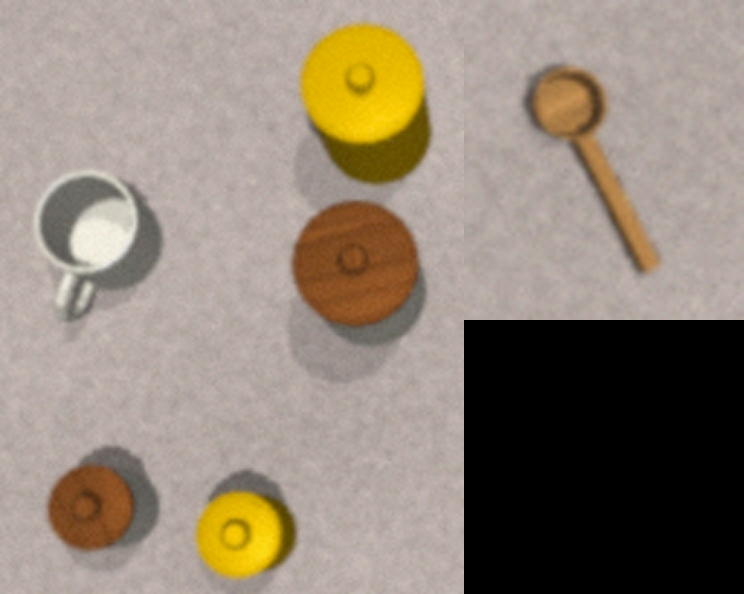

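The crop shows white-bodied wooden-lid canisters at top-picture pixels (273,180) and (181,264), and the yellow ones are separate. The scoop's bowl is at (466,221) and its handle end at (486,261). Next: spin to the row's jaw angle and go above the middle canister.

```bash
cat > go.py <<'E'
import sys; from h import *
from scipy.spatial.transform import Rotation as Ro
def go(x,y,z,psi):
    s=observe();R=Ro.from_quat(s["tcp_rot"]).as_matrix()
    p0=np.arctan2(R[1,1],R[0,1]); a=(p0-psi+np.pi)%(2*np.pi)-np.pi
    R2=R@Ro.from_rotvec([0,0,a]).as_matrix()
    d=np.array([x,y,z])-s["tcp_pos"]
    print("t",round(s["time"],2),"psi",p0.round(3),"spin units",(a/(np.pi/4)).round(3),"rows>=",np.ceil(abs(a)/.187))
    print("now-axes units",(R.T@d/.3).round(3),"after-spin units",(R2.T@d/.3).round(3),"rows>=",np.ceil(np.linalg.norm(d)/.0625), "q6",s["joint_pos"][5].round(2))
if __name__=="__main__": go(*map(float,sys.argv[1:5]))
E
python3 go.py .4405 .3257 .22 .213
```

```text
t 0.9 psi 1.255 spin units 1.327 rows>= 6.0
now-axes units [-1.059 -0.679  0.074] after-spin units [-1.12   0.572  0.074] rows>= 7.0 q6 -0.05
```

Emit:
{"name": "servo_tool", "arguments": {
  "delta_pos": [
    [0, 0, 0],
    [0, 0, 0],
    [0, 0, 0],
    [0, 0, 0],
    [0, 0, 0],
    [0, 0, 0],
    [-0.18, 0.09, 0.01],
    [-0.18, 0.09, 0.01],
    [-0.18, 0.09, 0.01],
    [-0.18, 0.09, 0.01],
    [-0.18, 0.09, 0.01],
    [-0.18, 0.09, 0.01]
  ],
  "spin": [0.22, 0.22, 0.22, 0.22, 0.22, 0.22, 0, 0, 0, 0, 0, 0],
  "fingers": 0
}}

```text
time: 2.4
tcp_pos: [0.4245, 0.3248, 0.2241]
tcp_rot: [0.637, 0.771, 0.002, -0.0]
force: [-0.4, 0.9, 0.3]
opening: 0.0855
```

```bash
python3 go.py .4405 .3257 .22 .213; python3 -c "
from h import *
im=camera('wrist');cv2.imwrite('pics/w1.png',im)
print(proj('wrist',[[.4405,.3257,.114],[.4405,.3257,.1]]))
for r in tip_of('wrist','middle_canister'): print(r, ray('wrist',r['xy'],0))
"
```

```text
t 2.4 psi 0.189 spin units -0.031 rows>= 1.0
now-axes units [-0.007  0.053  0.014] after-spin units [-0.008  0.053  0.014] rows>= 1.0 q6 0.41
[[340.20706674 196.73358176]
 [339.17773212 192.09358743]]
{'xy': [299.3, 262.3], 'confidence': 0.8} [0.41988299 0.21231625 0.        ]
{'xy': [336.5, 173.8], 'confidence': 0.67} [0.44222724 0.32370887 0.        ]
```

View pics/w1.png

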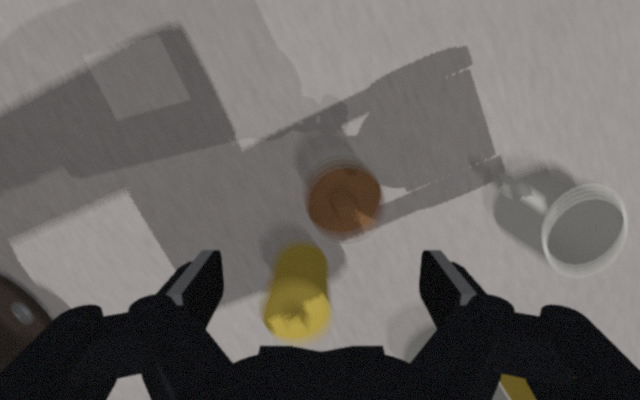

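The picture is motion-blurred: wooden lid at (344,200), yellow one at (298,305). I'll correct and measure again at rest.

Emit:
{"name": "servo_tool", "arguments": {
  "delta_pos": [
    [-0.007, 0.053, 0.014],
    [0, 0, 0],
    [0, 0, 0]
  ],
  "spin": [-0.03, 0, 0]
}}

```text
time: 2.88
tcp_pos: [0.4427, 0.3224, 0.2199]
tcp_rot: [0.631, 0.776, 0.002, 0.0]
force: [-0.6, 0.5, 1.6]
opening: 0.0853
```

```bash
cat > lidw.py <<'E'
from h import *
from scipy.optimize import least_squares
im=camera('wrist'); m=camera_model('wrist')
h=cv2.cvtColor(im,cv2.COLOR_BGR2HSV)
k=((h[...,0]<18)&(h[...,1]>110)&(h[...,2]>40)).astype(np.uint8)
n,l,s,ce=cv2.connectedComponentsWithStats(k)
print([(s[i].tolist(),ce[i].round(1)) for i in range(1,n) if s[i,4]>300])
i=1+np.argmax(s[1:,4])
cn=max(cv2.findContours((l==i).astype(np.uint8),cv2.RETR_EXTERNAL,cv2.CHAIN_APPROX_NONE)[0],key=len)
e=cv2.fitEllipse(cv2.convexHull(cn)); print("ell",e, ray('wrist',e[0],.1), ray('wrist',e[0],.095))
cv2.imwrite('pics/w2.png',im)
E
python3 go.py .4405 .3257 .22 .213; python3 lidw.py
```

```text
t 2.88 psi 0.205 spin units -0.01 rows>= 1.0
now-axes units [ 0.012 -0.005 -0.   ] after-spin units [ 0.012 -0.005 -0.   ] rows>= 1.0 q6 0.37
[([281, 149, 78, 77, 4671], array([319.4, 187.1]))]
ell ((319.4056396484375, 187.11399841308594), (76.71074676513672, 77.42144775390625), 94.816650390625) [0.43862704 0.33062621 0.1       ] [0.43885549 0.3294499  0.095     ]
```

```bash
python3 go.py .4392 .3288 .060 .205
```

```text
t 2.92 psi 0.205 spin units 0.0 rows>= 1.0
now-axes units [ 0.022 -0.009  0.533] after-spin units [ 0.022 -0.009  0.533] rows>= 3.0 q6 0.37
```

Emit:
{"name": "servo_tool", "arguments": {
  "delta_pos": [
    [0.022, -0.009, 0],
    [0, 0, 0.1],
    [0, 0, 0.1],
    [0, 0, 0.1],
    [0, 0, 0.1],
    [0, 0, 0.05],
    [0, 0, 0.04]
  ],
  "spin": [0, 0, 0, 0, 0, 0, 0]
}}

```text
time: 3.8
tcp_pos: [0.4365, 0.3345, 0.0715]
tcp_rot: [0.629, 0.777, 0.004, 0.001]
force: [0.7, 0.5, 0.8]
opening: 0.0856
```

```bash
python3 go.py .4392 .3288 .060 .205
```

```text
t 3.8 psi 0.209 spin units 0.005 rows>= 1.0
now-axes units [-0.021  0.005  0.038] after-spin units [-0.021  0.005  0.038] rows>= 1.0 q6 0.39
```

Emit:
{"name": "servo_tool", "arguments": {
  "delta_pos": [
    [-0.02, 0.005, 0.036],
    [0, 0, 0]
  ],
  "spin": [0, 0]
}}

```text
time: 4.05
tcp_pos: [0.4393, 0.329, 0.0601]
tcp_rot: [0.629, 0.777, 0.004, 0.001]
force: [0.1, -0.2, -0.1]
opening: 0.0856
```

Emit:
{"name": "servo_tool", "arguments": {
  "delta_pos": [
    [0, 0, 0],
    [0, 0, 0],
    [0, 0, 0],
    [0, 0, 0],
    [0, 0, 0],
    [0, 0, 0]
  ],
  "spin": [0, 0, 0, 0, 0, 0],
  "fingers": 1
}}

```text
time: 4.8
tcp_pos: [0.4402, 0.3292, 0.0618]
tcp_rot: [0.63, 0.777, 0.005, 0.001]
force: [0.6, -0.2, -2.9]
opening: 0.0614
```

```bash
python3 go.py .4392 .3288 .30 .213
```

```text
t 4.8 psi 0.209 spin units -0.005 rows>= 1.0
now-axes units [ 0.004  0.004 -0.794] after-spin units [ 0.004  0.004 -0.794] rows>= 4.0 q6 0.37
```

Emit:
{"name": "servo_tool", "arguments": {
  "delta_pos": [
    [0, 0, -0.05],
    [0, 0, -0.1],
    [0, 0, -0.15],
    [0, 0, -0.15],
    [0, 0, -0.15],
    [0, 0, -0.15],
    [0, 0, -0.05],
    [0, 0, 0]
  ],
  "spin": [0, 0, 0, 0, 0, 0, 0, 0]
}}

```text
time: 5.8
tcp_pos: [0.4368, 0.3266, 0.3164]
tcp_rot: [0.63, 0.777, 0.007, 0.001]
force: [0.6, 0.2, -4.1]
opening: 0.0618
```

```bash
python3 go.py .6409 -.0103 .285 .213
```

```text
t 5.8 psi 0.209 spin units -0.005 rows>= 1.0
now-axes units [-1.24   0.431  0.102] after-spin units [-1.242  0.426  0.102] rows>= 7.0 q6 0.38
```

Emit:
{"name": "servo_tool", "arguments": {
  "delta_pos": [
    [-0.08, 0.028, 0],
    [-0.15, 0.052, 0],
    [-0.15, 0.052, 0],
    [-0.15, 0.052, 0],
    [-0.15, 0.052, 0],
    [-0.15, 0.052, 0],
    [-0.15, 0.052, 0],
    [-0.15, 0.052, 0],
    [-0.08, 0.028, 0],
    [0, 0, 0]
  ],
  "spin": [0, 0, 0, 0, 0, 0, 0, 0, 0, 0]
}}

```text
time: 7.05
tcp_pos: [0.6358, -0.0132, 0.3072]
tcp_rot: [0.629, 0.778, 0.003, -0.003]
force: [-0.1, -0.1, -3.9]
opening: 0.0617
```

```bash
python3 go.py .6409 -.0103 .20 .213
```

```text
t 7.05 psi 0.211 spin units -0.003 rows>= 1.0
now-axes units [0.003 0.019 0.357] after-spin units [0.003 0.019 0.357] rows>= 2.0 q6 -0.29
```

Emit:
{"name": "servo_tool", "arguments": {
  "delta_pos": [
    [0.003, 0.019, 0.1],
    [0, 0, 0.15],
    [0, 0, 0.15],
    [0, 0, 0.15],
    [0, 0, 0.1],
    [0, 0, 0.06],
    [0, 0, 0]
  ],
  "spin": [0, 0, 0, 0, 0, 0, 0]
}}

```text
time: 7.92
tcp_pos: [0.6368, -0.0024, 0.0877]
tcp_rot: [0.627, 0.779, 0.002, -0.005]
force: [-0.6, 1.2, -3.9]
opening: 0.0617
```

```bash
python3 go.py .6409 -.0103 .064 .213;  python3 -c "
from h import *
im=camera('top');cv2.imwrite('pics/t2.png',im)"
```

```text
t 7.92 psi 0.215 spin units 0.002 rows>= 1.0
now-axes units [-0.03   0.008  0.079] after-spin units [-0.03   0.008  0.079] rows>= 1.0 q6 -0.28
```

Emit:
{"name": "servo_tool", "arguments": {
  "delta_pos": [
    [-0.03, 0.008, 0],
    [0, 0, 0.03],
    [0, 0, 0.03],
    [0, 0, 0]
  ],
  "spin": [0, 0, 0, 0]
}}

```text
time: 8.48
tcp_pos: [0.6441, -0.0114, 0.0727]
tcp_rot: [0.627, 0.779, 0.004, -0.002]
force: [0.4, 0.1, -2.8]
opening: 0.0612
```

```bash
python3 go.py .6409 -.0103 .062 .213
```

```text
t 8.47 psi 0.214 spin units 0.002 rows>= 1.0
now-axes units [ 0.006 -0.01   0.036] after-spin units [ 0.006 -0.01   0.036] rows>= 1.0 q6 -0.3
```

Emit:
{"name": "servo_tool", "arguments": {
  "delta_pos": [
    [0.006, -0.01, 0.02],
    [0, 0, 0.014],
    [0, 0, 0]
  ],
  "spin": [0, 0, 0]
}}

```text
time: 8.85
tcp_pos: [0.6404, -0.01, 0.0617]
tcp_rot: [0.627, 0.779, 0.004, -0.003]
force: [-0.4, -0.3, -2.3]
opening: 0.0613
```

```bash
python3 go.py .6409 -.0103 .062 .213
```

```text
t 8.85 psi 0.214 spin units 0.002 rows>= 1.0
now-axes units [-0.001  0.001 -0.001] after-spin units [-0.001  0.001 -0.001] rows>= 1.0 q6 -0.29
```

Emit:
{"name": "servo_tool", "arguments": {
  "delta_pos": [
    [0, 0, 0.005],
    [0, 0, 0]
  ],
  "spin": [0, 0]
}}

```text
time: 9.1
tcp_pos: [0.6409, -0.0097, 0.0614]
tcp_rot: [0.627, 0.779, 0.005, -0.002]
force: [-0.8, 0.1, -4.6]
opening: 0.0609
```

Emit:
{"name": "servo_tool", "arguments": {
  "delta_pos": [
    [0, 0, 0.006],
    [0, 0, 0.003],
    [0, 0, 0]
  ],
  "spin": [0, 0, 0]
}}

```text
time: 9.48
tcp_pos: [0.6412, -0.0095, 0.0614]
tcp_rot: [0.627, 0.779, 0.005, -0.002]
force: [-0.4, 0.6, -3.0]
opening: 0.0613
```

Emit:
{"name": "servo_tool", "arguments": {
  "delta_pos": [
    [0, 0, 0.01],
    [0, 0, 0]
  ],
  "spin": [0, 0]
}}

```text
time: 9.72
tcp_pos: [0.6424, -0.0092, 0.0611]
tcp_rot: [0.627, 0.779, 0.006, -0.001]
force: [-0.1, -0.1, -4.3]
opening: 0.0614
```

Emit:
{"name": "servo_tool", "arguments": {
  "delta_pos": [
    [0, 0, 0.02],
    [0, 0, 0]
  ],
  "spin": [0, 0]
}}

```text
time: 9.98
tcp_pos: [0.6432, -0.0095, 0.0583]
tcp_rot: [0.627, 0.779, 0.007, 0.0]
force: [0.4, 0.0, -3.0]
opening: 0.0611
```

```bash
python3 -c "
from h import *
import time
im=camera('scene');cv2.imwrite('pics/s2.png',im)
p=proj('scene',[[.641,-.01,0],[.641,-.01,.114]]);print(p)
for q in ['middle_canister']:
  print(tip_of('scene',q)); print(search_frame('scene',q))
for i in range(6):
  s=observe();print(s['tcp_pos'],s['force']);camera('top')
c=p.mean(0).astype(int);a=im[c[1]-70:c[1]+70,c[0]-90:c[0]+90]
cv2.imwrite('pics/s2c.png',cv2.convertScaleAbs(cv2.resize(a,None,fx=4,fy=4,interpolation=cv2.INTER_CUBIC),alpha=1.5))
"
```

```text
[[316.14835817 218.9062954 ]
 [314.2170908  184.75368879]]
[{'xy': [312.3, 218.6], 'confidence': 0.74}, {'xy': [429.6, 206.1], 'confidence': 0.62}]
[{'extent': [420.1, 172.9, 25.8, 40.7], 'confidence': 0.91}, {'extent': [304.7, 182.9, 21.6, 43.2], 'confidence': 0.86}, {'extent': [254.3, 145.2, 17.4, 25.0], 'confidence': 0.37}]
[ 0.64323379 -0.00945943  0.05773472] [-1.10127694 -2.65401268  3.9881518 ]
[ 0.64321267 -0.00947588  0.05772263] [-0.2810181  -1.52400716  2.95551732]
[ 0.64322886 -0.009478    0.05771304] [ 0.4423846  -1.57869114  2.32503287]
[ 0.64320027 -0.0094708   0.0577159 ] [ 0.41442058 -0.8851612   2.21669187]
[ 0.64321687 -0.00946836  0.05774326] [ 0.24310592 -0.59586137  1.92812932]
[ 0.6432018  -0.00946093  0.05773319] [ 0.97319234 -0.55868287  1.63919827]
```

View pics/s2c.png

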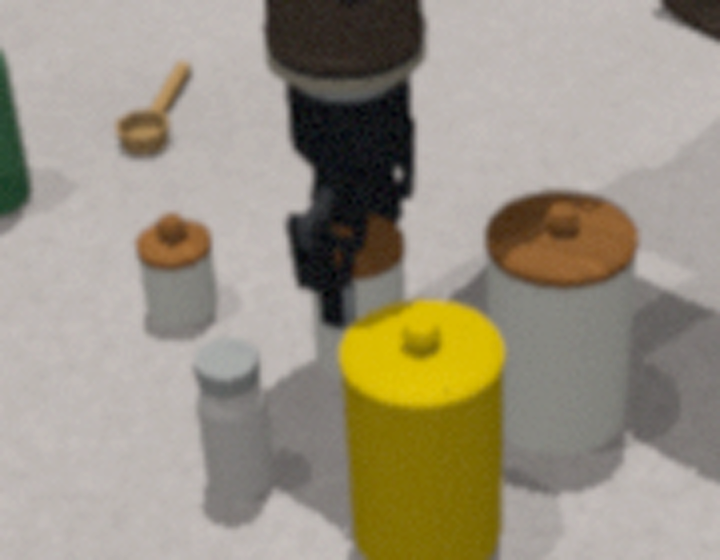

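Now the wrist force has gone from about -4 N to +2 N, so the canister is standing on the counter. The picture shows it upright in the row at (314,200). Releasing and rising.

Emit:
{"name": "servo_tool", "arguments": {
  "delta_pos": [
    [0, 0, 0],
    [0, 0, 0],
    [0, 0, 0],
    [0, 0, 0],
    [0, 0, 0],
    [0, 0, 0]
  ],
  "spin": [0, 0, 0, 0, 0, 0],
  "fingers": 0
}}

```text
time: 11.18
tcp_pos: [0.6427, -0.0092, 0.0572]
tcp_rot: [0.627, 0.779, 0.006, -0.0]
force: [-0.3, 1.4, -0.5]
opening: 0.0852
```

Emit:
{"name": "servo_tool", "arguments": {
  "delta_pos": [
    [0, 0, -0.05],
    [0, 0, -0.1],
    [0, 0, -0.15],
    [0, 0, -0.15],
    [0, 0, -0.15],
    [0, 0, -0.1],
    [0, 0, 0]
  ],
  "spin": [0, 0, 0, 0, 0, 0, 0]
}}

```text
time: 12.05
tcp_pos: [0.641, -0.0114, 0.2806]
tcp_rot: [0.627, 0.779, 0.007, 0.001]
force: [-0.3, 0.2, -0.6]
opening: 0.0849
```

```bash
python3 go.py .49 -.339 .22 2.04
```

```text
t 12.05 psi 0.215 spin units -2.323 rows>= 10.0
now-axes units [-0.961 -0.727  0.186] after-spin units [ 0.946 -0.747  0.186] rows>= 6.0 q6 -0.29
```

Emit:
{"name": "servo_tool", "arguments": {
  "delta_pos": [
    [-0.137, -0.104, 0],
    [-0.137, -0.104, 0],
    [-0.137, -0.104, 0],
    [-0.137, -0.104, 0],
    [-0.137, -0.104, 0],
    [-0.137, -0.104, 0.05],
    [-0.137, -0.104, 0.05],
    [0, 0, 0.05],
    [0, 0, 0.04]
  ],
  "spin": [0, 0, 0, 0, 0, 0, 0, 0, 0]
}}

```text
time: 13.18
tcp_pos: [0.4833, -0.3469, 0.2175]
tcp_rot: [0.626, 0.779, 0.007, 0.001]
force: [-0.3, 0.2, 0.2]
opening: 0.0851
```

Emit:
{"name": "servo_tool", "arguments": {
  "delta_pos": [
    [0, 0, 0],
    [0, 0, 0],
    [0, 0, 0],
    [0, 0, 0],
    [0, 0, 0],
    [0, 0, 0],
    [0, 0, 0],
    [0, 0, 0],
    [0, 0, 0],
    [0, 0, 0],
    [0, 0, 0]
  ],
  "spin": [-0.23, -0.23, -0.23, -0.23, -0.23, -0.23, -0.23, -0.23, -0.23, -0.23, 0]
}}

```text
time: 14.55
tcp_pos: [0.4879, -0.3322, 0.2136]
tcp_rot: [-0.257, 0.966, 0.006, 0.005]
force: [-0.9, 0.3, -0.3]
opening: 0.0855
```

```bash
cat > sc.py <<'E'
from h import *
def scoop(c):
    im=camera(c); h=cv2.cvtColor(im,cv2.COLOR_BGR2HSV)
    if c=='wrist': cv2.imwrite('pics/w3.png',im)
    k=((h[...,0]<22)&(h[...,1]>90)&(h[...,2]>50)).astype(np.uint8)
    n,l,s,ce=cv2.connectedComponentsWithStats(k)
    for i in range(1,n):
        if s[i,4]<150: continue
        pts=np.argwhere(l==i)[:,::-1].astype(float); W=np.array([ray(c,p,.012)[:2] for p in pts[::max(1,len(pts)//3000)]])
        mu=W.mean(0);d=np.linalg.svd(W-mu,full_matrices=False)[2][0];a=(W-mu)@d
        if abs(a.max())<abs(a.min()): d,a=-d,-a   # tail is the longer side from mean
        nrm=np.array([-d[1],d[0]]);b=(W-mu)@nrm
        L=a.max()-a.min()
        if not .1<L<.17: continue
        hd=a>a.max()-.07  # handle part; fit its own line
        hs=np.polyfit(a[hd],b[hd],1)
        bd=-d  # towards bowl
        ang=np.arctan2(bd[1],bd[0])+np.arctan(hs[0])
        bc=a<a.min()+.044
        u=np.array([np.cos(ang),np.sin(ang)]); tail=mu+d*a.max()+nrm*np.polyval(hs,a.max())
        print(c,"pix",ce[i].round(0),"L",L.round(4),"heading",ang.round(3),"origin(tail+65)",(tail+.065*u).round(4),"bowlend-65",(mu+d*a.min()+nrm*np.polyval(hs,a.min())-.065*u).round(4))
if __name__=="__main__":
    scoop('wrist');scoop('top')
    for c in('wrist','top'):
        for q in('scoop','scoop_bowl'):
            for r in tip_of(c,q)[:1]: print(c,q,r,ray(c,r['xy'],.009 if q=='scoop_bowl' else 0)[:2])
E
python3 go.py .49 -.339 .22 2.04; python3 sc.py
```

```text
t 14.55 psi 2.09 spin units 0.064 rows>= 1.0
now-axes units [ 0.005 -0.023 -0.022] after-spin units [ 0.004 -0.023 -0.022] rows>= 1.0 q6 -2.76
wrist pix [312. 192.] L 0.1292 heading 0.434 origin(tail+65) [ 0.4936 -0.3337] bowlend-65 [ 0.4929 -0.3341]Traceback (most recent call last):
  File "sc.py", line 23, in <module>
    scoop('wrist');scoop('top')
                   ~~~~~^^^^^^^
  File "sc.py", line 9, in scoop
    pts=np.argwhere(l==i)[:,::-1].astype(float); W=np.array([ray(c,p,.012)[:2] for p in pts[::max(1,len(pts)//3000)]])
                                                             ~~~^^^^^^^^^^
  File "h.py", line 4, in ray
    m=camera_model(name);K=np.array(m["intrinsics"],float)
ValueError: time passes only in moves, steps and waits
```

View pics/w3.png

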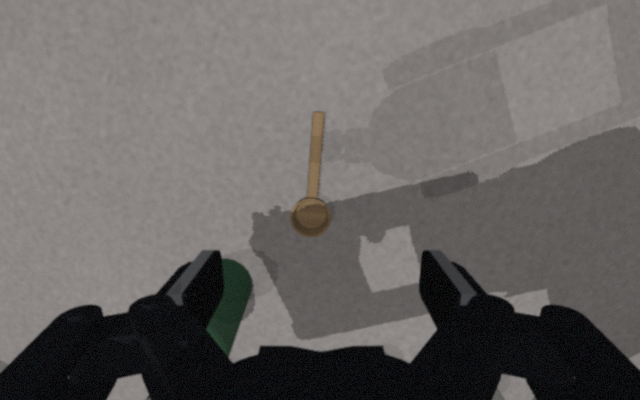

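The wrist picture shows the scoop handle end at (319,112) and the bowl at (311,215); the bottle at (230,300) is well clear of the jaws. Scoop heading is about 0.435 rad, origin about (0.4933, -0.334).

```bash
python3 go.py .4933 -.334 .07 2.006
```

```text
t 14.65 psi 2.086 spin units 0.102 rows>= 1.0
now-axes units [-0.007 -0.018  0.479] after-spin units [-0.009 -0.017  0.479] rows>= 3.0 q6 -2.76
```

Emit:
{"name": "servo_tool", "arguments": {
  "delta_pos": [
    [0, 0, 0],
    [-0.009, -0.017, 0.1],
    [0, 0, 0.15],
    [0, 0, 0.12],
    [0, 0, 0.08],
    [0, 0, 0]
  ],
  "spin": [0.1, 0, 0, 0, 0, 0]
}}

```text
time: 15.4
tcp_pos: [0.4954, -0.333, 0.0758]
tcp_rot: [-0.204, 0.979, 0.006, 0.006]
force: [-0.3, -0.0, -0.2]
opening: 0.0857
```

```bash
python3 go.py .4933 -.334 .035 2.006
```

```text
t 15.4 psi 1.982 spin units -0.03 rows>= 1.0
now-axes units [ 0.01  -0.001  0.136] after-spin units [ 0.01  -0.001  0.136] rows>= 1.0 q6 -2.66
```

Emit:
{"name": "servo_tool", "arguments": {
  "delta_pos": [
    [0.01, 0, 0.06],
    [0, 0, 0.07],
    [0, 0, 0]
  ],
  "spin": [-0.03, 0, 0]
}}

```text
time: 15.78
tcp_pos: [0.4941, -0.3345, 0.0371]
tcp_rot: [-0.215, 0.976, 0.004, 0.007]
force: [-1.0, 0.1, 0.3]
opening: 0.0854
```

```bash
python3 go.py .4933 -.334 .0155 2.006
```

```text
t 15.78 psi 2.005 spin units -0.001 rows>= 1.0
now-axes units [0.003 0.002 0.072] after-spin units [0.003 0.002 0.072] rows>= 1.0 q6 -2.69
```

Emit:
{"name": "servo_tool", "arguments": {
  "delta_pos": [
    [0.003, 0.002, 0.04],
    [0, 0, 0.032],
    [0, 0, 0]
  ],
  "spin": [0, 0, 0]
}}

```text
time: 16.15
tcp_pos: [0.4939, -0.3347, 0.0157]
tcp_rot: [-0.215, 0.977, 0.003, 0.008]
force: [0.4, -0.9, -0.2]
opening: 0.0853
```

```bash
python3 go.py .4933 -.334 .0155 2.006
```

```text
t 16.15 psi 2.005 spin units -0.001 rows>= 1.0
now-axes units [0.001 0.003 0.001] after-spin units [0.001 0.003 0.001] rows>= 1.0 q6 -2.69
```

Emit:
{"name": "servo_tool", "arguments": {
  "delta_pos": [
    [0, 0, 0],
    [0, 0, 0],
    [0, 0, 0],
    [0, 0, 0],
    [0, 0, 0],
    [0, 0, 0],
    [0, 0, 0],
    [0, 0, 0],
    [0, 0, 0]
  ],
  "spin": [0, 0, 0, 0, 0, 0, 0, 0, 0],
  "fingers": 1
}}

```text
time: 17.27
tcp_pos: [0.4945, -0.3351, 0.0168]
tcp_rot: [-0.215, 0.977, 0.003, 0.008]
force: [-0.2, 0.3, 1.4]
opening: 0.0097
```

Emit:
{"name": "servo_tool", "arguments": {
  "delta_pos": [
    [0, 0, -0.05],
    [0, 0, -0.1],
    [0, 0, -0.15],
    [0, 0, -0.15],
    [0, 0, -0.1],
    [0, 0, 0]
  ],
  "spin": [0, 0, 0, 0, 0, 0]
}}

```text
time: 18.02
tcp_pos: [0.4918, -0.3367, 0.1914]
tcp_rot: [-0.215, 0.977, 0.002, 0.009]
force: [-0.1, -0.3, -0.6]
opening: 0.0099
```

```bash
python3 -c "
from m import *
im=camera('top');cv2.imwrite('pics/t3.png',im)
L={}
for n,c,z in [('tall',(273,180),.146),('small',(396,160),.062)]: L[n]=lid(im,c,z)[2][:2]
g=proj('top',[[.641,-.010,.1]])[0];e=lid(im,g,.1);print(e);L['mid']=e[2][:2]
print(L);u=L['small']-L['tall'];u/=np.linalg.norm(u);r=L['mid']-L['tall'];print('along',r@u,'of',np.linalg.norm(L['small']-L['tall']),'perp',r@[-u[1],u[0]])
M=(L['small']+L['tall'])/2;f=np.array([u[1],-u[0]]);f=f if f[0]<0 else -f
print('scoop target',M+.12*f,np.arctan2(u[1],u[0]))
a=im[140:290,230:500];cv2.imwrite('pics/t3c.png',cv2.convertScaleAbs(cv2.resize(a,None,fx=2.9,fy=2.9,interpolation=cv2.INTER_CUBIC),alpha=1.5))
"
```

```text
(array([335.7, 169.7]), array([27.2, 27.4]), array([ 0.6416, -0.0093,  0.1   ]))
{'tall': array([0.6116, 0.1254]), 'small': array([ 0.67  , -0.1461]), 'mid': array([ 0.6416, -0.0093])}
along 0.1379966816906287 of 0.27770993860501286 perp 0.0010029169333983228
scoop target [ 0.52348335 -0.03558496] -1.3589233548789499
```

View pics/t3c.png

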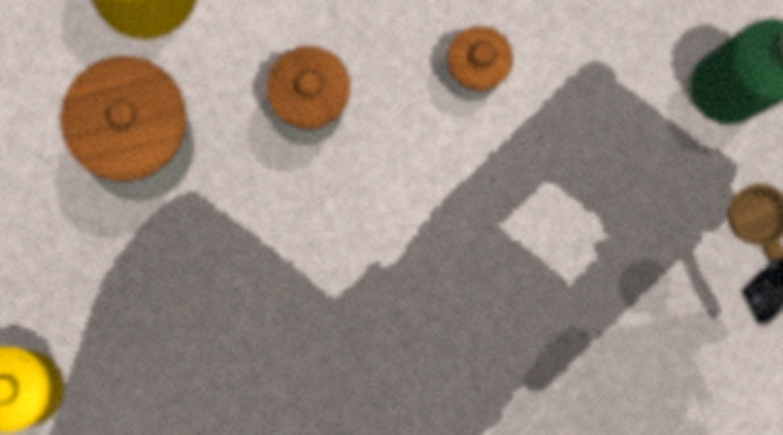

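The crop shows the middle canister centred in the row (lid at (310,88); measured 1 mm off line and 1 mm off midway), and the scoop in the gripper. Carrying the scoop to its place.

```bash
python3 go.py .5235 -.0356 .15 .212
```

```text
t 18.07 psi 2.005 spin units 2.283 rows>= 10.0
now-axes units [-0.517  0.864  0.145] after-spin units [0.957 0.314 0.145] rows>= 5.0 q6 -2.68
```

Emit:
{"name": "servo_tool", "arguments": {
  "delta_pos": [
    [-0.08, 0.13, 0],
    [-0.1, 0.17, 0],
    [-0.1, 0.17, 0],
    [-0.1, 0.17, 0],
    [-0.1, 0.17, 0],
    [-0.04, 0.06, 0]
  ],
  "spin": [0, 0, 0, 0, 0, 0]
}}

```text
time: 18.82
tcp_pos: [0.5205, -0.0264, 0.189]
tcp_rot: [-0.213, 0.977, 0.004, 0.005]
force: [0.2, -0.4, -1.8]
opening: 0.0098
```

Emit:
{"name": "servo_tool", "arguments": {
  "delta_pos": [
    [0, 0, 0],
    [0, 0, 0],
    [0, 0, 0],
    [0, 0, 0],
    [0, 0, 0],
    [0, 0, 0],
    [0, 0, 0],
    [0, 0, 0],
    [0, 0, 0],
    [0, 0, 0],
    [0, 0, 0]
  ],
  "spin": [0.23, 0.23, 0.23, 0.23, 0.23, 0.23, 0.23, 0.23, 0.23, 0.21, 0]
}}

```text
time: 20.2
tcp_pos: [0.5119, -0.0223, 0.1789]
tcp_rot: [0.65, 0.76, 0.001, -0.009]
force: [-0.3, -0.6, -0.7]
opening: 0.0095
```

```bash
python3 go.py .5235 -.0356 .06 .212
```

```text
t 20.2 psi 0.157 spin units -0.07 rows>= 1.0
now-axes units [-0.056  0.035  0.395] after-spin units [-0.057  0.032  0.395] rows>= 2.0 q6 -0.28
```

Emit:
{"name": "servo_tool", "arguments": {
  "delta_pos": [
    [0, 0, 0],
    [-0.057, 0.032, 0.1],
    [0, 0, 0.15],
    [0, 0, 0.1],
    [0, 0, 0.05],
    [0, 0, 0]
  ],
  "spin": [-0.07, 0, 0, 0, 0, 0]
}}

```text
time: 20.95
tcp_pos: [0.5227, -0.0356, 0.0539]
tcp_rot: [0.618, 0.786, 0.001, -0.01]
force: [0.3, 0.1, -0.0]
opening: 0.0095
```

```bash
python3 go.py .5235 -.0356 .025 .212; python3 -c "
from h import *
for c in ('top','wrist'):
  im=camera(c);print(observe()['tcp_pos'])
  for q in('scoop','scoop_bowl'):
    for r in tip_of(c,q)[:1]: print(c,q,r,ray(c,r['xy'],.054 if q=='scoop_bowl' else .045)[:2])
  if c=='wrist': cv2.imwrite('pics/w4.png',im)
"
```

```text
t 20.95 psi 0.239 spin units 0.035 rows>= 1.0
now-axes units [-0.002  0.004  0.096] after-spin units [-0.002  0.004  0.096] rows>= 1.0 q6 -0.39
[ 0.52310464 -0.03563172  0.05450901]
top scoop {'xy': [478.2, 173.2], 'confidence': 0.59} [ 0.63951328 -0.34160675]
[ 0.52414683 -0.03576362  0.05569985]
wrist scoop {'xy': [319.6, 250.7], 'confidence': 0.76} [ 0.52107122 -0.03155146]
wrist scoop_bowl {'xy': [320.6, 336.6], 'confidence': 0.93} [ 0.53087886 -0.07013975]
```

View pics/w4.png

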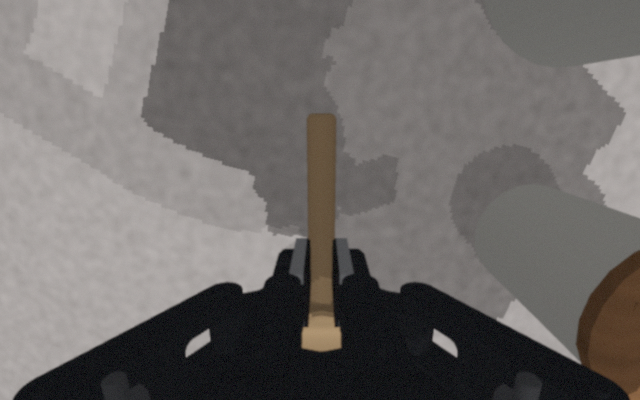

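The scoop sits straight in the jaws: tail at (320,115), bowl behind the fingers at (321,337), i.e. towards the small canister. Lowering.

Emit:
{"name": "servo_tool", "arguments": {
  "delta_pos": [
    [-0.002, 0.004, 0.05],
    [0, 0, 0.04],
    [0, 0, 0]
  ],
  "spin": [0.035, 0, 0]
}}

```text
time: 21.62
tcp_pos: [0.5257, -0.0358, 0.0274]
tcp_rot: [0.63, 0.777, 0.002, -0.007]
force: [1.2, 0.2, -1.2]
opening: 0.0096
```

```bash
python3 go.py .5235 -.0356 .0165 .212
```

```text
t 21.62 psi 0.208 spin units -0.005 rows>= 1.0
now-axes units [ 0.002 -0.007  0.036] after-spin units [ 0.002 -0.007  0.036] rows>= 1.0 q6 -0.36
```

Emit:
{"name": "servo_tool", "arguments": {
  "delta_pos": [
    [0.002, -0.006, 0.02],
    [0, 0, 0.018],
    [0, 0, 0],
    [0, 0, 0]
  ],
  "spin": [0, 0, 0, 0]
}}

```text
time: 22.12
tcp_pos: [0.5234, -0.0354, 0.0156]
tcp_rot: [0.63, 0.777, 0.002, -0.007]
force: [-1.3, 0.6, 4.1]
opening: 0.0093
```

Contact at about +4 N; releasing and rising.

Emit:
{"name": "servo_tool", "arguments": {
  "delta_pos": [
    [0, 0, 0],
    [0, 0, 0],
    [0, 0, 0],
    [0, 0, 0],
    [0, 0, 0],
    [0, 0, 0],
    [0, 0, 0]
  ],
  "spin": [0, 0, 0, 0, 0, 0, 0],
  "fingers": 0
}}

```text
time: 23.0
tcp_pos: [0.5234, -0.0354, 0.0154]
tcp_rot: [0.63, 0.777, 0.002, -0.007]
force: [-0.5, -0.0, -0.5]
opening: 0.0853
```

Emit:
{"name": "servo_tool", "arguments": {
  "delta_pos": [
    [0, 0, -0.04],
    [0, 0, -0.08],
    [0, 0, -0.15],
    [0, 0, -0.15],
    [0, 0, -0.15],
    [0, 0, -0.15],
    [0, 0, 0]
  ],
  "spin": [0, 0, 0, 0, 0, 0, 0]
}}

```text
time: 23.88
tcp_pos: [0.5249, -0.0382, 0.243]
tcp_rot: [0.63, 0.777, 0.002, -0.006]
force: [0.9, -0.0, -0.9]
opening: 0.0853
```

Emit:
{"name": "servo_tool", "arguments": {
  "delta_pos": [
    [0.15, 0, 0],
    [0.15, 0, 0],
    [0.15, 0, 0],
    [0.15, 0, 0],
    [0.15, 0, 0],
    [0.15, 0, 0],
    [0, 0, 0],
    [0, 0, 0]
  ],
  "spin": [0, 0, 0, 0, 0, 0, 0, 0]
}}

```text
time: 24.88
tcp_pos: [0.4645, 0.2324, 0.2462]
tcp_rot: [0.63, 0.776, 0.001, -0.006]
force: [-0.0, -0.7, 0.1]
opening: 0.0857
```

```bash
python3 -c "
from m import *
im=camera('top');print(observe()['tcp_pos'])
L={}
for n,c,z in [('tall',(273,180),.146),('small',(396,160),.062),('mid',(335.7,169.7),.1)]: L[n]=lid(im,c,z)[2][:2]
u=L['small']-L['tall'];u/=np.linalg.norm(u);n_=np.array([-u[1],u[0]])
def fr(p): r=np.array(p[:2])-L['tall'];return (r@u).round(4),(r@n_).round(4)
for k in L: print(k,L[k],fr(L[k]))
for q,z in (('scoop',0),('scoop_bowl',.009)):
  for r in tip_of('top',q)[:1]: print(q,r,fr(ray('top',r['xy'],z)))
for q in ('mug','oil_bottle','shaker'): 
  r=tip_of('top',q)[0]; print(q,ray('top',r['xy'],0)[:2])
a=im[90:290,150:520];cv2.imwrite('pics/t4.png',cv2.convertScaleAbs(cv2.resize(a,None,fx=2.1,fy=2.1,interpolation=cv2.INTER_CUBIC),alpha=1.5))
"
```

```text
[0.46460099 0.23227148 0.24621042]
tall [0.6117 0.1253] (np.float64(0.0), np.float64(0.0))
small [ 0.6702 -0.1461] (np.float64(0.2776), np.float64(0.0))
mid [ 0.6416 -0.0094] (np.float64(0.138), np.float64(0.0008))
scoop_bowl {'xy': [363.6, 221.9], 'confidence': 0.86} (np.float64(0.1796), np.float64(-0.118))
mug [0.65808341 0.33991909]
oil_bottle [ 0.6577995  -0.36002597]
shaker [0.78157866 0.00441363]
```

View pics/t4.png

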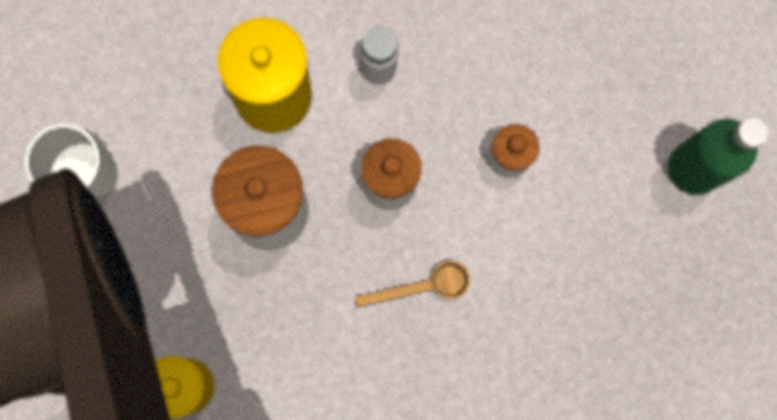

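Everything is in place: scoop bowl at 0.180 m along the row and 118 mm in front, mid-length therefore about 0.137 m. Tall and small canisters read as at the start. The gripper touches nothing.

```bash
python3 -c "
from station import *
print(order.finish_job(), observe()['time'])"
```

```text
the job is handed in; nothing more can be done
the job is handed in; nothing more can be done
```

I stood the white middle canister midway between the tall and small ones. I then laid the scoop in front of it, bowl towards the small canister, backed the arm away and handed the job in at about 25 s of the 64 s.

Last checks, from the top camera:
- **Middle canister:** about 1 mm off the line and 1 mm off midway. I did not measure its tilt at the end, but it looked upright just before I let go.
- **Scoop:** the bowl is 118 mm in front of the line and 0.180 m along the row. That puts the mid-length at about 0.137 m, within 2 mm of midway. It looks parallel to the row and flat.
- **Everything else:** the tall and small canisters read within 0.1 mm of where they started. The mug, oil bottle and shaker read within 8 mm, which is about the network's own scatter.

Checks that failed or disagreed:
- **Scoop origin:** the network did not report it in the final picture, so I worked the mid-length out from the bowl and the visible heading.
- **Row length:** the top camera measured 277.7 mm between the tall and small canisters, against the stated 280 mm. That fits the camera's roughly 2 mm calibration error.
- **Middle canister before the grasp:** the top and wrist cameras disagreed by 4–5 mm on its position, and I used a value in between.
- **Placing contact:** the wrist force did not show contact clearly at first as I lowered the canister. I went about 3 mm lower, until it did, before letting go.

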